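# Open the wide push-to-release cupboard

## Robot

A 7-joint arm with a two-finger parallel gripper is mounted at the origin on a cart in front of the work surface, level with it; the furniture and walls round the work are solid. World frame = base frame: x ahead of the robot, y to its left, z up, the work surface at z = 0. Lengths are in m, angles in degrees, forces in N, time in s.
With the tool pointing down it reaches from about 0.4 to 0.85 m from the base axis. Payload 4.5 kg.
Tool frame: the origin (TCP) lies midway between the tips of the shut fingers; the grasp point (between the pads) lies arm.grip_point_offset behind it (arm.grip_point_offset is the distance from the TCP to the grasp point, in m); z points along the fingers, y is the line along which they close (so a half turn about z gives the same grasp; the last joint's range is limited). The gripper opens to 88 mm and grips with 3 to 60 N. Pads are 18 mm wide; open, the fingers measure 123 mm over their backs; the gripper's body (75 mm by 187 mm) begins 45 mm behind the grasp point.
Start: joints at [78.942, 39.483, -11.15, 89.685, 9.013, 51.709, -12.324], TCP at [0.141, -0.609, 0.239] pointing down, gripper open.
Joint ranges: [-172.22, 172.22], [-26.19, 119.32], [-84.43, 86.54], [7.71, 146.69], [-57.33, 237.33], [2.42, 119.75], [-152.13, 152.13]. Speed limits (degrees/s): [147.25, 147.25, 180, 180, 180, 180, 180].

## Interface

Orientations are given as a 3x3 rotation matrix whose columns are the frame's x, y, z axes.
In Python, from station import arm, vision gives the robot as it stands. The module is installed in compiled form; this text tells all that it offers.
- The arm moves only by the shell command python3 -m pendant 'ROWS' [OPENING] [FORCE]. ROWS is JSON, a list of rows, each a list of 4 numbers: the shift along the world's x, y, z scaled (see below), then the turn about the world's z scaled (see below). A call has 1 to 20 rows; each row is the pose to reach, as a shift and turn from the pose commanded when the call began; what a row does not reach only later rows make up. The controller multiplies each number of a shift by 500 mm and each number of a turn by pi/2 rad. A row lasts 1/12 s, in which the tool goes at most 41.7 mm and 7.16 degrees, less where a joint would pass 70% of its speed; a pose out of reach is approached as far as the arm can. A call with a number of a shift or a turn outside -1 to 1 is refused whole. A call with a gripper value outside its range is refused whole. OPENING is the gripper command: -1 is fully open, 1 is shut, values between are in proportion, set as the call begins (- or left out, the last holds). The fingers move at their own pace and stop on an object; FORCE is the grip in N (left out, the last holds). Time passes only in rows, so rows that repeat a pose let the fingers close. It gives the time, the measured TCP pose, the force, the opening and the grip force at its end, in the units of the state.
- arm.sense(): the state, without advancing time (a new reading comes with each control period).
- vision.capture(name): name is "scene" or "top" or "wrist"; returns the picture (480x640x3 uint8, red, green, blue); there is no depth.
- vision.get_calibration(name): a dict with "fx", "fy", "cx", "cy" (pixels), "extrinsics" (4x4, takes a point from camera to world coordinates); the wrist camera has in their place "mount" (4x4, takes a point from camera to tool coordinates, whose origin is the TCP and whose axes are the flange's). Camera axes: x right, y down, z forward; pixel columns grow to the right and rows downward; lengths in m; the calibration is good to about 2 mm. A picture is of the moment at which its call begins: read the wrist's pose just before it. get_calibration takes no time and is no camera call.
- arm.hand_in(): hands the job in; it is judged then, once.
The state is a dict: "t": time; "qpos": joint angles; "joint_vel": joint speeds; "effort": joint torques, N m; "eef_pos": TCP position; "ee_rot": TCP orientation; "wrist_force": force on the tool from outside, world axes, zero at the start; "moment": the same for the moment, N m; "width": opening from 0.0 (shut) to 1.0 (fully open); "gripper_force": force on a finger pad.
Only numpy, scipy, OpenCV 4.12 (cv2) and the standard library are available. Lean on these libraries where they do the work, as an engineer would, in place of code of your own. Each camera call takes 0.05 s, during which the arm holds its last target. There are 200 camera calls.

## Task

Of the two low cupboards on the worktop, open the wide one, where the loading weights are kept: its door has no handle, so press the door inward at the steel finger plate until the spring catch lets go, then move out of its way so that it swings fully open by itself. Leave the narrow cupboard shut.

Things in the scene. Friction and masses are not known exactly. Their poses are not given: they have to be found in the camera images.
- wide_door_plate (a point): Centre of the steel finger plate (22 x 44 mm, flush) on the outer face of the wide cupboard's white door, 75 mm above the worktop, 20 mm from the door's free (right) edge, 117 mm from its hinge (left edge). With the door shut: x points level into the cupboard (the way to press), y to the hinge side, z up. Nothing stands in front of the door.
- wide_cupboard: Wide cupboard: fixed grey box 140 mm wide, 110 mm high, 127 mm deep with its door; nothing on top. Origin: centre of the carcass's underside, on the worktop; x to its back, y to its left (hinge) side, z up. The upright door, 140 mm wide, 10 mm thick, 6 to 110 mm above the worktop, covers the whole front; its outer face is 72 mm in front of the origin.
- wide_door (a joint): Door hinge, rad: 0 shut; negative pressed in (stop -0.047: 5.5 mm at the plate); positive swung out towards the robot, stop 1.40. Pressing takes about 4 N at the plate, the catch lets go at 3 to 4 mm; press on to the stop. Then, once the pressure is off, a weak spring swings it out in 1 to 2 s through the 140 mm in front of the cupboard; whatever is in the way stops it.
- narrow_door (a joint): Door hinge of the narrow cupboard, rad: 0 shut, negative pressed in, positive open; to stay shut. This cupboard is like the wide one but 95 mm wide, and stands on the other side of the black tester (380 mm wide, 250 mm tall) in the middle of the worktop; either cupboard may be on the left or on the right.

How it is judged:
By the outcome, as a careful person would: the job done as asked, in the order asked, and still so for the second after the job is handed in, with the robot touching nothing.
It also fails if it takes over 37 s, if anything falls off the work surface, if the arm or the gripper's body presses on something with over 40 N, if the wrist force passes 120 N, or if a joint passes its speed limit or range.

## Working session

There is one attempt and no reset: what is moved stays moved. The work goes in short steps, Python scripts to look and compute and a shell command to move; the robot and the scene stay as the last step left them, time stands still between calls to the robot, and variables do not carry over. Pictures are saved under pics/ and viewed, at most 10 in all, crops included, and the job is handed in when it is done.

```bash
mkdir -p pics; python3 - <<'E'
from station import arm, vision
import cv2, numpy as np
s=arm.sense(); print(s['t'],s['eef_pos'],np.round(s['ee_rot'],3).tolist(),s['width'],s['wrist_force'], arm.grip_point_offset)
for n in ("scene","top"):
    im=vision.capture(n); cv2.imwrite(f"pics/{n}0.png",im[:,:,::-1])
    c=vision.get_calibration(n); print(n,c['fx'],c['cx'],c['cy'],np.round(c['extrinsics'],3).tolist())
E
```

```text
0.0 [ 0.14032919 -0.60838477  0.23790387] [[0.974, 0.225, -0.001], [0.225, -0.974, 0.002], [-0.0, -0.002, -1.0]] 0.9999363113793988 [ 0.11521744 -0.69197769 -0.73126152] 0.0187
scene 491.0203419178115 315.4405827878867 236.944677918237 [[-0.951, 0.218, -0.218, 0.757], [0.308, 0.703, -0.641, 0.773], [0.014, -0.677, -0.736, 0.943], [0.0, 0.0, 0.0, 1.0]]
top 451.7750738100867 321.0529390778653 240.52002823313867 [[-0.011, -0.998, 0.064, 0.443], [-1.0, 0.01, -0.01, 0.048], [0.01, -0.064, -0.998, 1.271], [0.0, 0.0, 0.0, 1.0]]
```

View pics/scene0.png

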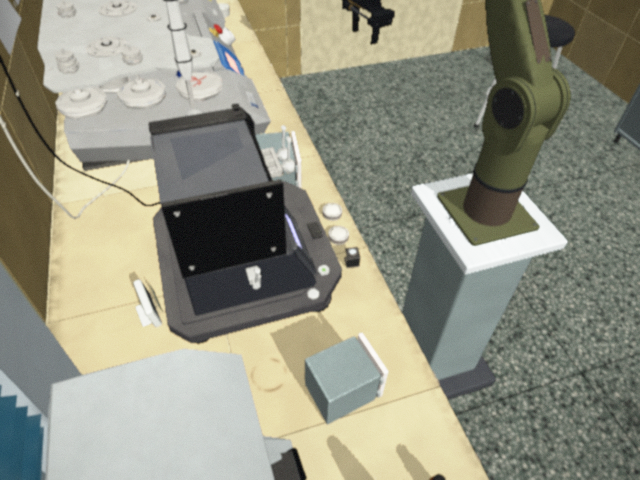

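View pics/top0.png

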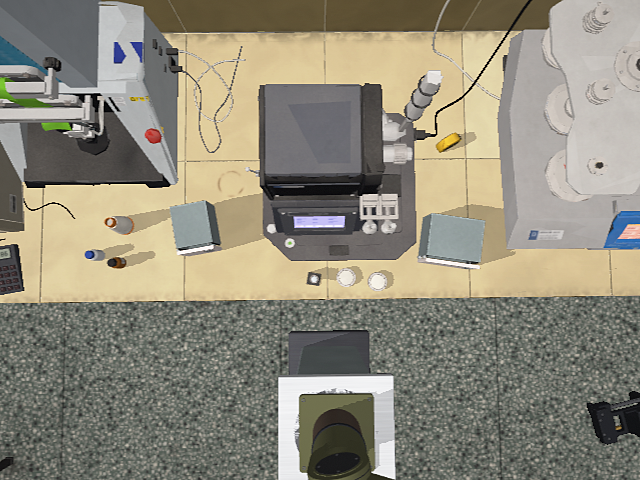

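The wide cupboard is on the right: top view about columns 418–485, rows 212–268, with its white door edge at the bottom (rows ~258–268). The narrow one is on the left, columns 171–220. Next I'll measure the wide one on the z=0.11 plane.

```bash
cat > h.py <<'E'
import numpy as np
from station import vision
def ray(n,u,v,z):
    c=vision.get_calibration(n);E=np.array(c['extrinsics'])
    d=E[:3,:3]@np.array([(u-c['cx'])/c['fx'],(v-c['cy'])/c['fy'],1]);o=E[:3,3]
    return o+d*(z-o[2])/d[2]
E
python3 - <<'E'
import cv2,numpy as np
from h import ray
im=cv2.imread("pics/top0.png")
x0,y0=405,200
c=im[y0:280,x0:500]
hsv=cv2.cvtColor(c,cv2.COLOR_BGR2HSV)
H,S,V=[hsv[...,i].astype(int) for i in range(3)]
grey=((H>75)&(H<115)&(S>15)&(V>90)).astype(np.uint8)
white=((S<25)&(V>190)).astype(np.uint8)
for nm,m in(("grey",grey),("white",white)):
    cs,_=cv2.findContours(m,cv2.RETR_EXTERNAL,cv2.CHAIN_APPROX_NONE)
    k=max(cs,key=cv2.contourArea)+np.array([x0,y0])
    r=cv2.minAreaRect(k);b=cv2.boxPoints(r)
    print(nm,cv2.contourArea(k),r)
    for p in b: print(np.round(p,1),np.round(ray("top",*p,0.11),4))
cv2.imwrite("pics/crop.png",cv2.resize(c,None,fx=7,fy=7,interpolation=cv2.INTER_CUBIC))
E
```

```text
grey 2522.0 ((451.2303466796875, 237.71099853515625), (61.54405212402344, 44.35432434082031), 6.952957630157471)
[418. 256.] [ 0.4747 -0.2131  0.11  ]
[423.4 212. ] [ 0.5886 -0.2298  0.11  ]
[484.5 219.4] [ 0.5676 -0.388   0.11  ]
[479.1 263.5] [ 0.4539 -0.3702  0.11  ]
white 129.0 ((449.3173522949219, 261.9161682128906), (60.405845642089844, 5.572173118591309), 7.001267433166504)
[419. 261.] [ 0.4618 -0.2153  0.11  ]
[419.7 255.5] [ 0.476  -0.2174  0.11  ]
[479.6 262.8] [ 0.4554 -0.3717  0.11  ]
[479.  268.4] [ 0.4413 -0.3694  0.11  ]
```

View pics/crop.png

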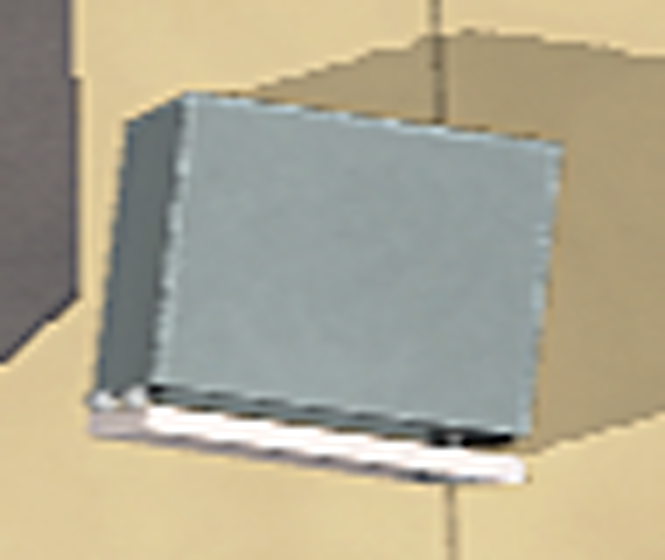

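The crop shows the door's top edge at z=0.11: outer corners at crop (147,430) and (523,481), carcass back corners at (185,92) and (563,145). Converting these.

```bash
python3 - <<'E'
import numpy as np
from h import ray
P=[ray("top",405+(a+.5)/7-.5,200+(b+.5)/7-.5,.11) for a,b in((147,430),(523,481),(563,145),(185,92))]
for p in P: print(np.round(p,4))
d=[np.linalg.norm(P[i]-P[(i+1)%4]) for i in range(4)];print("w,depth",np.round(d,4))
fl,fr,br,bl=P
y=(fl-fr+bl-br)[:2];y/=np.linalg.norm(y);x=np.array([y[1],-y[0]]);
print("x",x,"yaw",np.degrees(np.arctan2(x[1],x[0])),"side yaw",[np.degrees(np.arctan2(*(a-b)[[1,0]])) for a,b in((br,fr),(bl,fl))])
c=sum(P)[:2]/4; fc=c-x*.127/2
pl=fc-y*.05   # plate 20 from free edge of 140 door -> 47..50
print("front centre",fc,(fl+fr)[:2]/2,"plate",pl, "plate-120mm",pl-.12*x)
for h in (.08,):
  print("tcp goal pre",pl-.06*x)
E
```

```text
[ 0.4616 -0.2323  0.11  ]
[ 0.4414 -0.3703  0.11  ]
[ 0.5654 -0.3893  0.11  ]
[ 0.5864 -0.2496  0.11  ]
w,depth [0.1395 0.1254 0.1413 0.126 ]
x [ 0.98915011 -0.14690836] yaw -8.44780372170306 side yaw [np.float64(-8.71131049232118), np.float64(-7.890400961808026)]
front centre [ 0.45091113 -0.30102932] [ 0.45153595 -0.3012862 ] plate [ 0.44356571 -0.35048683] plate-120mm [ 0.3248677  -0.33285782]
tcp goal pre [ 0.38421671 -0.34167233]
```

```bash
python3 -m pendant '[[0.47,0.537,0,0.761],[0.47,0.537,0,0.761],[0.47,0.537,0,0.761],[0.47,0.537,0,0.761],[0.47,0.537,0,0.761],[0.47,0.537,0,0.761],[0.47,0.537,0,0.761],[0.47,0.537,0,0.761],[0.47,0.537,0,0.761],[0.47,0.537,0,0.761],[0.47,0.537,0,0.761],[0.47,0.537,0,0.761],[0.47,0.537,0,0.761],[0.47,0.537,0,0.761],[0.47,0.537,0,0.761]]' 1 20
python3 - <<'E'
from station import arm, vision
import cv2,numpy as np
s=arm.sense();print(s['t'],s['eef_pos'],np.round(s['ee_rot'],3).tolist(),s['width'],np.round(s['qpos'],1))
a=vision.capture("wrist");b=vision.capture("top")
cv2.imwrite("pics/w1.png",a[:,:,::-1]);cv2.imwrite("pics/t1.png",b[:,:,::-1])
E
```

```text
t: 1.35
eef_pos: [0.3748, -0.3413, 0.2387]
ee_rot: [[0.151, 0.989, -0.0], [0.989, -0.151, -0.0], [-0.0, -0.0, -1.0]]
wrist_force: [0.6, -1.1, -1.0]
width: 0.007
gripper_force: 0.0
1.35 [ 0.37482797 -0.34134128  0.23866178] [[0.151, 0.989, -0.0], [0.989, -0.151, -0.0], [-0.0, -0.0, -1.0]] 0.007483784348397883 [ 55.8  32.8 -29.6 109.2  22.7  43.9   4.8]
```

View pics/w1.png

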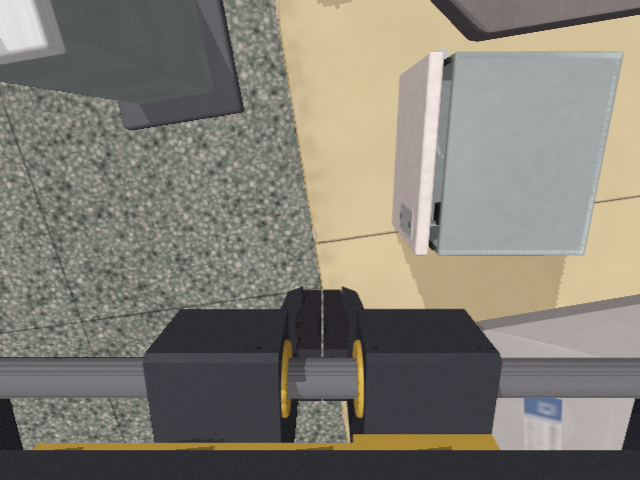

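The wrist view shows the finger plate at about pixel (405,219), near the door's free edge, and the fingertips at about (322,295). I'll check the plate against my estimate.

```bash
python3 - <<'E'
from station import arm, vision
import numpy as np
s=arm.sense();c=vision.get_calibration("wrist");M=np.array(c['mount'])
T=np.eye(4);T[:3,:3]=s['ee_rot'];T[:3,3]=s['eef_pos'];T=T@M;print(np.round(T[:3,3],3))
for p in([.4436,-.3505,.075],[.4616,-.2323,.11],[.4414,-.3703,.11]):
    q=np.linalg.inv(T)@np.r_[p,1];print(p,c['fx']*q[0]/q[2]+c['cx'],c['fy']*q[1]/q[2]+c['cy'])
u=np.array([(405-c['cx'])/c['fx'],(219-c['cy'])/c['fy'],1]);d=T[:3,:3]@u
print(T[:3,3]+d*(.075-T[2,3])/d[2])
E
```

```text
[ 0.385 -0.271  0.385]
[0.4436, -0.3505, 0.075] 406.0725774735921 219.74876623320105
[0.4616, -0.2323, 0.11] 428.67595513628896 52.13816895112993
[0.4414, -0.3703, 0.11] 415.3285433972278 255.8530023837094
[ 0.44278233 -0.34973742  0.075     ]
```

```bash
python3 -m pendant '[[0,0,-0.08],[0,0,-0.16]]' 2>/dev/null | head -2; python3 -m pendant '[[0,0,-0.08,0],[0,0,-0.16,0],[0,0,-0.24,0],[0,0,-0.32,0],[0,0,-0.361,0],[0,0,-0.361,0],[0.03,-0.0045,-0.361,0],[0.06,-0.009,-0.361,0],[0.08,-0.012,-0.361,0],[0.08,-0.012,-0.361,0],[0.08,-0.012,-0.361,0]]'
```

```text
t: 2.37
eef_pos: [0.4161, -0.347, 0.0595]
ee_rot: [[0.148, 0.989, 0.002], [0.989, -0.148, -0.001], [-0.001, 0.002, -1.0]]
wrist_force: [-0.0, -0.3, 0.1]
width: 0.003
gripper_force: 0.0
```

```bash
python3 -m pendant '[[0.006,-0.001,0,0],[0.012,-0.002,0,0],[0.018,-0.003,0,0],[0.024,-0.0036,0,0],[0.024,-0.0036,0,0],[0.024,-0.0036,0,0]]'
```

```text
t: 2.87
eef_pos: [0.4272, -0.3484, 0.0582]
ee_rot: [[0.148, 0.989, -0.001], [0.989, -0.148, -0.0], [-0.0, -0.001, -1.0]]
wrist_force: [-0.6, -1.7, 0.2]
width: 0.007
gripper_force: 0.5
```

```bash
python3 -m pendant '[[0.004,-0.0006,0,0],[0.008,-0.0012,0,0],[0.008,-0.0012,0,0],[0.008,-0.0012,0,0]]';  python3 -m pendant '[[0.004,-0.0006,0,0],[0.004,-0.0006,0,0],[0.004,-0.0006,0,0]]'
```

```text
t: 3.2
eef_pos: [0.4308, -0.3492, 0.0581]
ee_rot: [[0.149, 0.989, -0.001], [0.989, -0.149, -0.0], [-0.0, -0.001, -1.0]]
wrist_force: [-3.8, -0.9, 1.4]
width: 0.004
gripper_force: 2.0
t: 3.45
eef_pos: [0.4314, -0.3493, 0.0581]
ee_rot: [[0.149, 0.989, -0.004], [0.989, -0.149, 0.0], [-0.0, -0.004, -1.0]]
wrist_force: [-6.9, -0.4, 4.2]
width: 0.007
gripper_force: 3.5
```

```bash
for i in 1 2; do python3 -m pendant '[[0.004,-0.0006,0,0],[0.004,-0.0006,0,0],[0.004,-0.0006,0,0]]'|grep -E 'eef|wrist'; done
```

```text
eef_pos: [0.4313, -0.3493, 0.058]
wrist_force: [-10.0, 0.4, 7.3]
eef_pos: [0.4313, -0.3494, 0.058]
wrist_force: [-13.8, 1.9, 10.8]
```

```bash
python3 - <<'E'
from station import arm, vision
import cv2,numpy as np
s=arm.sense();print(s['t'],s['moment'])
a=vision.capture("wrist")
cv2.imwrite("pics/w2.png",a[:,:,::-1])
E
```

```text
3.95 [0.2430933  2.11990583 0.14852337]
```

View pics/w2.png

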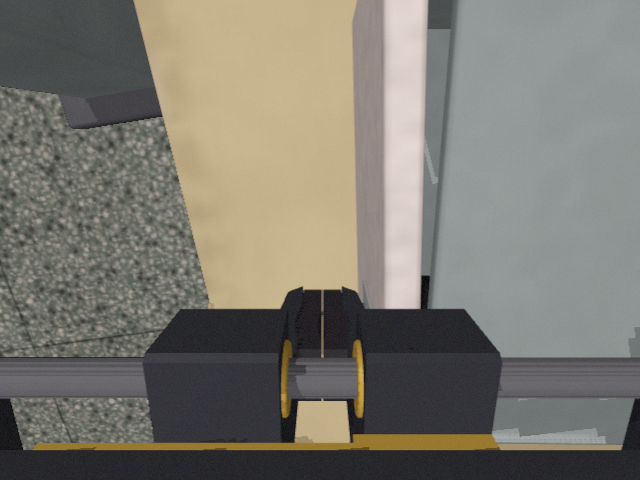

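The door is seen pressed to its stop: the gap behind it narrows towards the free edge, from about 28 px at the top of the view to about 11 px at the fingers. Releasing now, back and then up.

```bash
python3 -m pendant '[[-0.08,0.012,0,0],[-0.13,0.02,0.05,0],[-0.15,0.022,0.12,0],[-0.15,0.022,0.2,0],[-0.15,0.022,0.28,0],[-0.15,0.022,0.36,0],[-0.15,0.022,0.44,0],[-0.15,0.022,0.44,0],[-0.15,0.022,0.44,0],[-0.15,0.022,0.44,0],[-0.15,0.022,0.44,0],[-0.15,0.022,0.44,0],[-0.15,0.022,0.44,0],[-0.15,0.022,0.44,0],[-0.15,0.022,0.44,0],[-0.15,0.022,0.44,0],[-0.15,0.022,0.44,0],[-0.15,0.022,0.44,0],[-0.15,0.022,0.44,0],[-0.15,0.022,0.44,0]]'; python3 -m pendant '[[0,0,0,0],[0,0,0,0],[0,0,0,0],[0,0,0,0],[0,0,0,0],[0,0,0,0],[0,0,0,0],[0,0,0,0],[0,0,0,0],[0,0,0,0],[0,0,0,0],[0,0,0,0],[0,0,0,0],[0,0,0,0],[0,0,0,0],[0,0,0,0],[0,0,0,0],[0,0,0,0]]' >/dev/null
python3 - <<'E'
from station import arm, vision
import cv2,numpy as np
a=vision.capture("wrist");b=vision.capture("top");print(arm.sense()['t'])
cv2.imwrite("pics/f.png",np.hstack([cv2.resize(a,(400,300)),b[160:310,150:520][:,:400].repeat(2,0)[:, :400]])[:,:,::-1])
E
```

```text
t: 5.67
eef_pos: [0.3626, -0.3388, 0.2783]
ee_rot: [[0.148, 0.989, 0.0], [0.989, -0.148, -0.0], [-0.0, 0.0, -1.0]]
wrist_force: [-0.7, 0.2, 0.7]
width: 0.007
gripper_force: 0.0
7.2667
```

View pics/f.png

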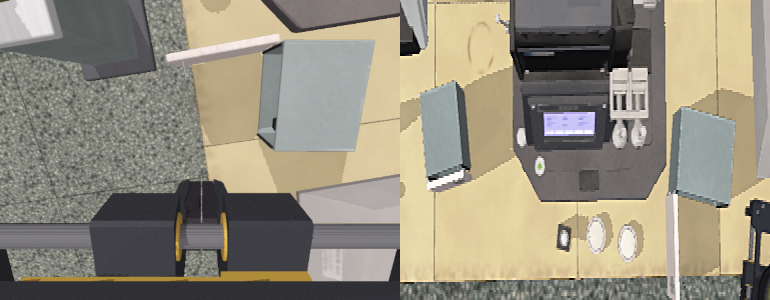

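The wide door (left panel, pixels (167,58) to (280,40)) has swung out by about 80°, its stop. The narrow door, right panel at about (448,182), is still shut, and the arm touches nothing.

```bash
python3 -c "
from station import arm
print(arm.hand_in())"
```

```text
the job is handed in; nothing more can be done
None
```

The wide cupboard's door was pressed in at its finger plate and has swung open by about 80°, its stop; the narrow cupboard is still shut, the arm is clear, and the job was handed in at about 7.3 s.

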